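# Sweep clay scraps off the ware board

## Task

Clear the three dry, broken bits of clay off the ware board for reclaim: sweep them along the board with the fingertips and off its end into the steel scrap tray, sliding them all the way and never picking one up. Leave the two beakers and the trimming tool on the board undisturbed.

Things in the scene. Friction and masses are not known exactly. Their poses are not given: they have to be found in the camera images.
- board: ware board: a flat wooden board on two wooden bearers, fixed. 280 mm along its x (away from the robot), 340 mm along its y (left to right), no raised edges. Origin on the bench under its centre; the flat top lies 70 mm above the origin, the underside of the planks 48 mm above it, the ends at y = -170 and +170 mm.
- tray: shallow open steel scrap tray standing on the bench, tucked some 20 to 30 mm under one short end (left or right) of the board and parallel to it within a few degrees, fixed. 320 mm along x, 240 mm along y, walls 4 mm thick and 43 mm high with the rolled rim, floor 4 mm thick. Origin: centre of its underside, 260 to 270 mm from the board's centre along the board's y. It is wider than the board, so whatever slides off that end drops into it.
- bats: a stack of two round plywood throwing bats lying on the bench off the other end of the board, 164 mm across, 32 mm high, lower than the board's top; fixed. Origin: centre of its underside.
- wall_scrap_mid (a point): scrap of dry clay on the board: a bent piece of a beaker's wall, lying arched side up on its two long broken edges. 54 mm along x (across the arch), 49 mm along y, 19 mm high at the crown, wall 7 mm, 45 g or so. Point: its middle, 10 mm above its underside; z up.
- foot_scrap_mid (a point): scrap of dry clay on the board: half of a beaker's foot, a flat half disc 10 mm thick with a jagged stub of wall up to 26 mm high round its curved side. 40 mm along x (from the broken side at -20 to the curved side at +19 mm), 70 mm along y, 60 g or so. Point: its middle, 10 mm above its underside; z up.
- handle_scrap_mid (a point): scrap of dry clay on the board: a broken-off C-shaped handle lying flat, round bar 14 mm thick. 49 mm along x (the open side of the C at -24, the bow at +25 mm), 72 mm along y, 35 g or so. Point: its middle inside the C, 7 mm above its underside; z up.
- pot_a: a finished beaker of the same clay, left to dry standing on the board near its robot-side long edge, about 125 mm to one side of the board's middle; 71 mm across at the belly, 74 mm tall, open at the top. Loose, 0.25 kg. Origin: centre of its underside. To be left where it stands.
- pot_b: a finished beaker of the same clay, left to dry standing on the board near its robot-side long edge, about 125 mm to one side of the board's middle; 71 mm across at the belly, 74 mm tall, open at the top. Loose, 0.25 kg. Origin: centre of its underside. To be left where it stands.
- looptool_mid (a point): loop trimming tool lying on the board along its far long edge, about 118 mm beyond the board's middle: wooden handle 12 mm thick, with a wire loop at the +y end, 150 mm long in all (55 mm to -y, 93 mm to +y of this point). Loose, 40 g. Point: in the handle, 6 mm above the board; z up. To be left where it lies.

How it is judged:
By the outcome, as a careful person would: the job done as asked, in the order asked, and still so for the second after the job is handed in, with the robot touching nothing.
It also fails if it takes over 67 s, if anything falls off the work surface, if the arm or the gripper's body presses on something with over 40 N, if the wrist force passes 120 N, or if a joint passes its speed limit or range.

## Robot

A 7-joint arm with a two-finger parallel gripper is mounted at the origin on the work surface. World frame = base frame: x ahead of the robot, y to its left, z up, the work surface at z = 0. Lengths are in m, angles in rad, forces in N, time in s.
With the tool pointing down it reaches from about 0.4 to 0.9 m from the base axis. Payload 5.5 kg.
Tool frame: the origin (TCP) lies midway between the tips of the shut fingers; the grasp point (between the pads) lies 19 mm behind it (manip.grip_depth is the distance from the TCP to the grasp point, in m); z points along the fingers, y is the line along which they close (so a half turn about z gives the same grasp; the last joint's range is limited). The gripper opens to 92 mm and grips with 3 to 60 N. Pads are 19 mm wide; open, the fingers measure 130 mm over their backs; the gripper's body (75 mm by 190 mm) begins 47 mm behind the grasp point.
Start: joints at [1.484, 0.501, -0.427, 1.55, 0.221, 1.138, -0.21], TCP at [0.223, -0.611, 0.227] pointing down, gripper open.
Joint ranges: [-2.88, 2.88], [-0.31, 2.03], [-1.54, 1.56], [0.2, 2.42], [-1.41, 4.55], [0.19, 2.02], [-2.57, 2.57]. Speed limits (rad/s): [2.57, 2.57, 3.14, 3.14, 3.14, 3.14, 3.14].

## Interface

Orientations are given as a unit quaternion [x, y, z, w].
In Python, from bench import manip, effector, viewer gives the robot as it stands. Calls block until the motion is done:
- manip.move_pose(position, orientation): joint-space move of the TCP to a pose.
- manip.servo_line(position, ori=None, vel=0.15): straight line of the TCP; ori=None keeps the orientation; vel is the mean speed in m/s.
- manip.movej(angles): joint-space move.
- effector.open_jaws() and effector.close(f_grip=None): open the fingers fully, or close them until they stop; f_grip is the grip in N (None keeps the last).
- manip.sleep(seconds).
- manip.solve_ik(position, orientation): joint angles nearest the present ones, or None.
- viewer.get_image(name): name is "side" or "top"; returns the picture (480x640x3 uint8, red, green, blue); there is no depth.
- viewer.get_calibration(name): a dict with "vfov" (degrees; the focal length in pixels is half the picture's height over the tangent of half this angle, whatever the lens; pixels are square), "cx", "cy" (the principal point, pixels), "eye" and "attitude" of the camera in the world. Camera axes: x right, y down, z forward; pixel columns grow to the right and rows downward; lengths in m; the calibration is good to about 2 mm. A picture is of the moment at which its call begins. get_calibration takes no time and is no camera call.
A pose or a line that the arm cannot do raises manip.PlanningError and nothing moves.
- manip.hand_in(): hands the job in, once; it reports no verdict.
Readings, each from a call of its own:
- manip.current_clock(): time.
- manip.current_q(): joint angles.
- manip.current_joint_velocities(): joint speeds.
- manip.current_tau(): joint torques, N m.
- manip.current_tool_pos(): TCP position.
- manip.current_tcp_rot(): TCP orientation.
- manip.current_force(): force on the tool from outside, world axes, zero at the start.
- manip.current_wrist_torque(): the same for the moment, N m.
- manip.current_finger_gap(): finger opening in m.
Only numpy, scipy, OpenCV 4.12 (cv2) and the standard library are available. Lean on these libraries where they do the work, as an engineer would, in place of code of your own. Each camera call takes 0.05 s, during which the arm holds its last target. There are 200 camera calls.

## Working session

There is one attempt and no reset: what is moved stays moved. The work goes in short steps, each a Python script; the robot and the scene stay as the last script left them, time stands still between calls to the robot, and variables do not carry over. Pictures are saved under pics/ and viewed, on a budget of 10 in all, crops included, one or two more only if the job needs it, and the job is handed in when it is done.

```bash
ls; mkdir -p pics; python3 - <<'E'
from bench import manip, effector, viewer
import cv2
for n in ["top","side"]:
    cv2.imwrite(f"pics/{n}0.png",viewer.get_image(n)[:,:,::-1]); print(n,viewer.get_calibration(n))
print(manip.current_clock(),manip.current_tool_pos(),manip.current_tcp_rot())
E
```

```text
pics
top {'vfov': 50.316156561537866, 'cx': 324.4337953967361, 'cy': 248.07426718961113, 'eye': array([0.49679554, 0.00743037, 0.8951228 ]), 'attitude': array([ 0.71319545, -0.69937252,  0.02736962, -0.03848675])}
side {'vfov': 57.300123811626335, 'cx': 315.8220281651481, 'cy': 237.72029131302233, 'eye': array([ 0.53969771, -0.68729416,  0.61643954]), 'attitude': array([ 0.89656101, -0.02731765,  0.00728201, -0.44201706])}
0.1 [ 0.22251186 -0.61008796  0.22581972] [ 9.84739817e-01  1.74030990e-01 -1.16077477e-04 -8.32757332e-04]
```

View pics/top0.png

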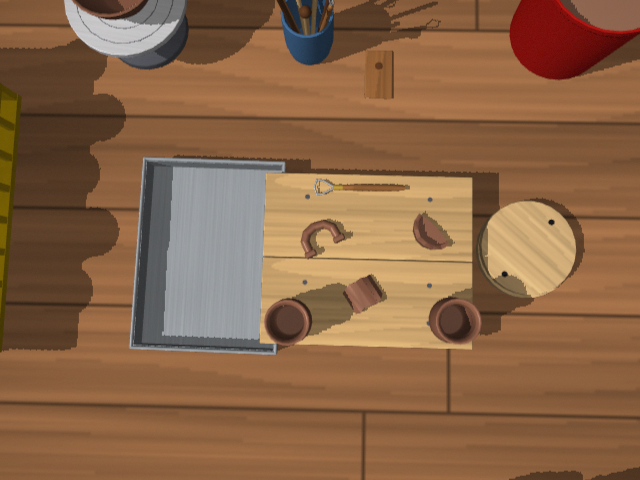

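View pics/side0.png

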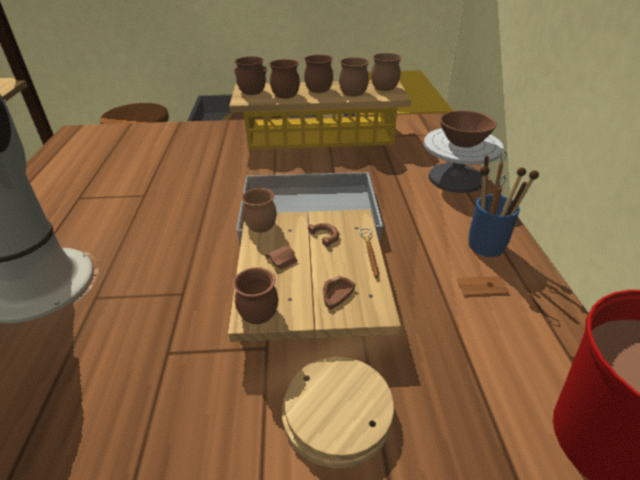

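The tray is off the left (+y) end of the board. Handle scrap is at about (322,237), wall scrap (364,293), foot scrap (432,231), pots (288,321) and (455,321), and the loop tool along row 187. Next I'll rectify the board plane to metric.

```bash
cat > h.py <<'E'
import numpy as np, cv2
from scipy.spatial.transform import Rotation as R
from bench import manip, effector, viewer
def cast(px,z,name="top"):
    c=viewer.get_calibration(name); f=240/np.tan(np.radians(c["vfov"])/2)
    px=np.atleast_2d(px).astype(float)
    d=np.c_[(px[:,0]-c["cx"])/f,(px[:,1]-c["cy"])/f,np.ones(len(px))]
    d=R.from_quat(c["attitude"]).apply(d); e=c["eye"]
    return e+d*((z-e[2])/d[:,2])[:,None]
X0,X1,Y0,Y1,S=0.34,0.68,-0.27,0.27,1450  # metric picture: up=+x, left=+y
def rect(img,z):
    px=np.float32([[200,150],[500,150],[500,350],[200,350]]); w=cast(px,z)
    dst=np.float32(np.c_[(Y1-w[:,1])*S,(X1-w[:,0])*S])
    o=cv2.warpPerspective(img,cv2.getPerspectiveTransform(px,dst),(int((Y1-Y0)*S),int((X1-X0)*S)),flags=cv2.INTER_CUBIC)
    for v in np.arange(-0.25,0.26,0.05):
        u=int((Y1-v)*S); cv2.line(o,(u,0),(u,o.shape[0]),(255,255,0),1); cv2.putText(o,f"{v*1000:.0f}",(u+2,10),0,.35,(0,0,0))
    for v in np.arange(0.35,0.68,0.05):
        u=int((X1-v)*S); cv2.line(o,(0,u),(o.shape[1],u),(255,255,0),1); cv2.putText(o,f"{v*1000:.0f}",(2,u-2),0,.35,(0,0,0))
    return o
def snap(n,z=0.075): cv2.imwrite(f"pics/{n}.png",rect(viewer.get_image("top"),z)[:,:,::-1])
E
python3 - <<'E'
from h import *
im=cv2.imread("pics/top0.png"); cv2.imwrite("pics/r0.png",rect(im,0.075))
print("board",cast([[265,173],[472,178],[471,349],[260,344]],0.07).round(3))
print("pots rim",cast([[288,321],[455,321]],0.144).round(3))
E
```

```text
board [[ 0.696  0.122  0.07 ]
 [ 0.693 -0.218  0.07 ]
 [ 0.417 -0.214  0.07 ]
 [ 0.418  0.121  0.07 ]]
pots rim [[ 0.459  0.071  0.144]
 [ 0.464 -0.172  0.144]]
```

View pics/r0.png

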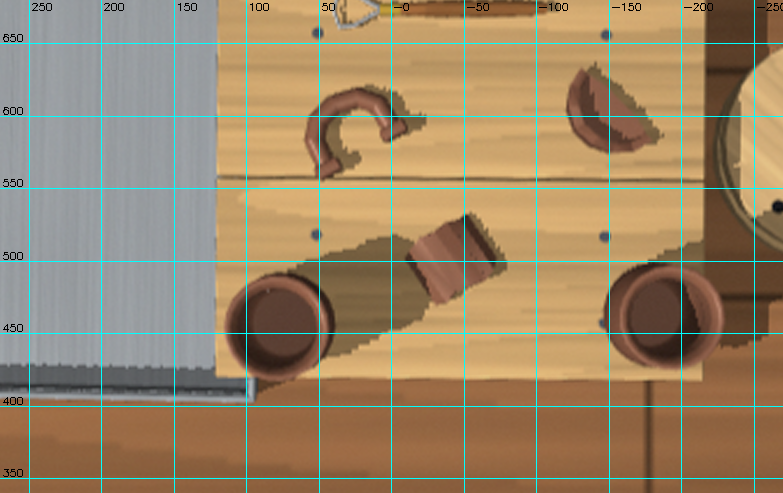

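The board's tray end is at y≈+0.122. The pots reach x≈0.50 and the tool starts at x≈0.66, so the clear lane is x 0.505–0.655. Handle scrap is at about (0.593,0.03), foot (0.60,-0.145) and wall (0.502,-0.04). I'll sweep with closed fingers, tilted 10° to keep the gripper body above the pots. The handle goes first.

```bash
cat >> h.py <<'E'
Q=(R.from_euler('y',10,degrees=True)*R.from_euler('z',90,degrees=True)*R.from_euler('x',180,degrees=True)).as_quat()
ZS=0.079
def sweep(pts,vel=0.1,z=ZS,zup=0.2):
    """pts: list of (x,y); come down at the first, slide through the rest, rise."""
    manip.move_pose([*pts[0],zup],Q)
    manip.servo_line([*pts[0],z],vel=0.12)
    for p in pts[1:]:
        manip.servo_line([*p,z],vel=vel); print(np.round(manip.current_tool_pos(),3),"F",np.round(manip.current_force(),1))
    manip.servo_line([*pts[-1],zup],vel=0.2)
E
python3 - <<'E'
from h import *
effector.close(f_grip=10); print("gap",manip.current_finger_gap())
for p in [(.593,-.045,.2),(.593,.16,.079),(.602,-.207,.079),(.44,-.04,.079)]: print(p,manip.solve_ik(p,Q) is not None)
sweep([(.593,-.045),(.593,.152)])
snap("r1"); print(manip.current_clock())
E
```

```text
gap 0.0006312714266994882
(0.593, -0.045, 0.2) True
(0.593, 0.16, 0.079) True
(0.602, -0.207, 0.079) True
(0.44, -0.04, 0.079) True
[0.593 0.151 0.079] F [ 0.5  0.6 -0.4]
8.025
```

View pics/r1.png

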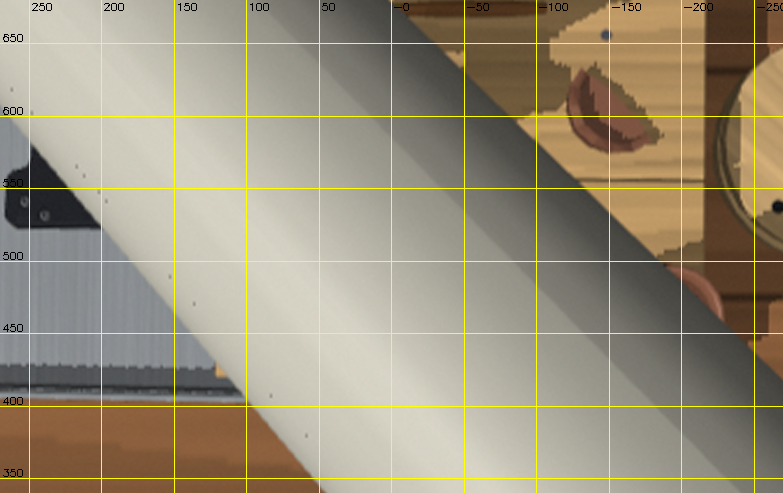

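The arm hides the lane. The foot is still in place at about (0.60,-0.145). I'll move above its start point and look from there.

```bash
python3 - <<'E'
from h import *
manip.move_pose([.602,-.207,.2],Q)
snap("r2"); cv2.imwrite("pics/s2.png",viewer.get_image("side")[150:350,180:440,::-1]); print(manip.current_clock())
a=cv2.imread("pics/r2.png"); b=cv2.resize(cv2.imread("pics/s2.png"),None,fx=.5*783/260/1.3,fy=.5*783/260/1.3)
a[-0 or 0:0]; 
o=np.zeros((600,783,3),np.uint8); o[:a.shape[0]]=a; b=b[:,:]; 
o[600-b.shape[0]:,:b.shape[1]]=b
cv2.imwrite("pics/c2.png",o)
E
```

```text
9.475
```

View pics/c2.png

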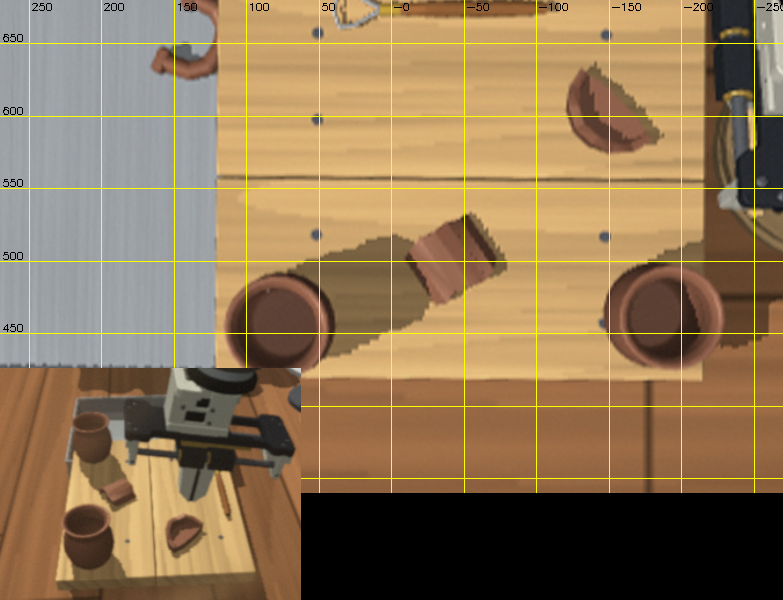

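The handle is off the board and in the tray; everything else is unmoved. Foot next.

```bash
python3 - <<'E'
from h import *
sweep([(.602,-.207),(.602,-.12),(.585,0.0),(.58,.152)],vel=.08)
manip.move_pose([.6,-.2,.2],Q)
snap("r3"); print(manip.current_clock())
E
```

```text
[ 0.602 -0.12   0.079] F [-0.2 -1.7  4.8]
[ 0.585 -0.     0.079] F [ 0.3 -2.   5.4]
[0.58  0.151 0.079] F [-0.1  0.4 -0.5]
17.975
```

View pics/r3.png

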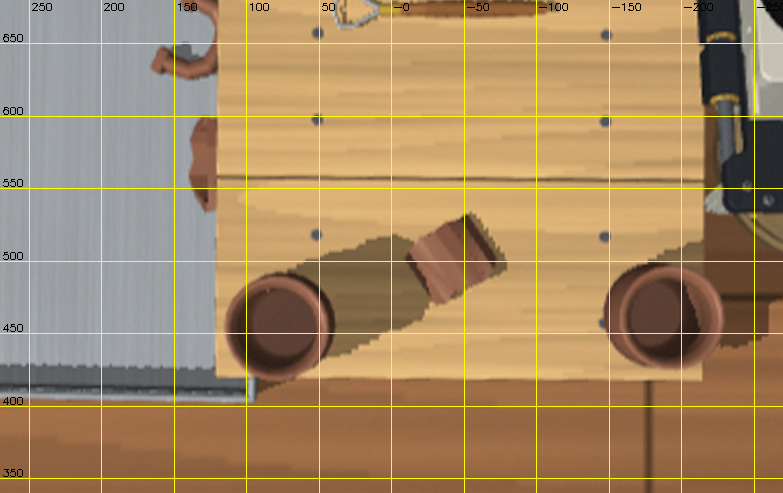

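The foot is in the tray. The wall scrap has to be nudged away from the robot (+x) first, so it passes clear of pot_a.

```bash
python3 - <<'E'
from h import *
sweep([(.438,-.042),(.522,-.042)],vel=.06)
manip.move_pose([.6,-.2,.2],Q)
snap("r4"); print(manip.current_clock())
E
```

```text
[ 0.522 -0.042  0.079] F [ 0.4  0.2 -0.3]
23.1333
```

View pics/r4.png

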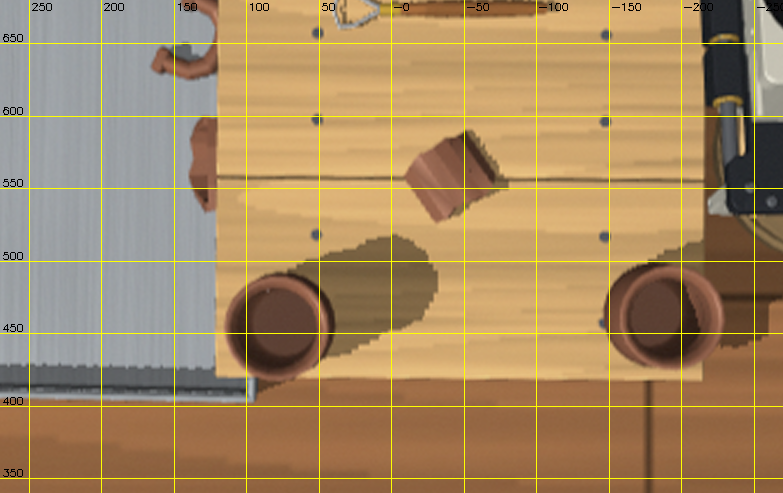

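The wall scrap is now at about (0.557,-0.04), in the clear lane. I'll sweep it off.

```bash
python3 - <<'E'
from h import *
sweep([(.557,-.11),(.568,0.0),(.57,.155)],vel=.07)
manip.move_pose([.6,-.2,.2],Q)
manip.servo_line([.5,-.33,.3],vel=.2)
t=viewer.get_image("top")[:,:,::-1]; s=viewer.get_image("side")[:,:,::-1]
cv2.imwrite("pics/c5.png",np.vstack([cv2.resize(t[140:370,120:500],None,fx=1.4,fy=1.4),cv2.resize(s[130:350,200:460],(532,270))]))
cv2.imwrite("pics/top5.png",t); print(manip.current_clock())
d=np.abs(t.astype(int)-cv2.imread("pics/top0.png")).sum(2)
print("diff pots a,b,tool:",[int((d[r]>60).sum()) for r in (np.s_[297:347,263:315],np.s_[297:347,428:482],np.s_[177:197,312:412])])
E
```

```text
[ 0.568 -0.     0.079] F [ 0.7 -0.4  0. ]
[0.57  0.155 0.079] F [ 0.7 -0.   0.2]
32.1833
diff pots a,b,tool: [0, 0, 0]
```

View pics/c5.png

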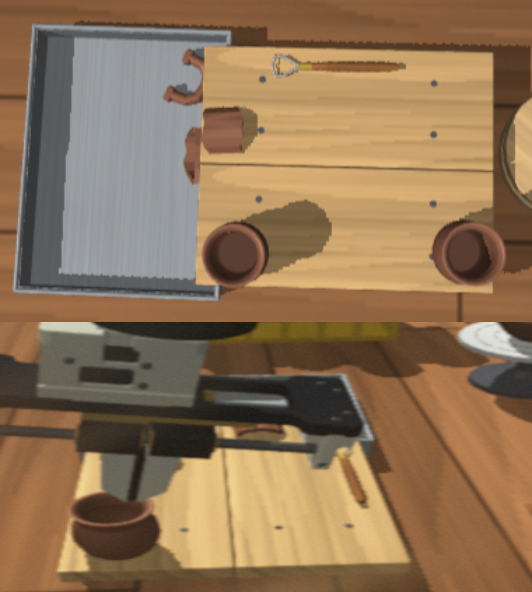

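The wall scrap slipped round the fingers and stopped on the board at the tray end, at about pixel (281,233). I'll sweep again centred on it.

```bash
python3 - <<'E'
from h import *
c=cast([[281,233],[296,233],[281,216],[281,249]],.085); print(c.round(3)); x=float(c[0,0])
sweep([(x,c[1,1]-.035),(x,.12),(x,.165)],vel=.06)
manip.move_pose([.6,-.2,.2],Q)
manip.servo_line([.5,-.33,.3],vel=.2)
t=viewer.get_image("top")[:,:,::-1]; s=viewer.get_image("side")[:,:,::-1]
cv2.imwrite("pics/c6.png",np.vstack([cv2.resize(t[140:370,120:500],None,fx=1.4,fy=1.4),cv2.resize(s[130:350,200:460],(532,270))]))
print(manip.current_clock())
d=np.abs(t.astype(int)-cv2.imread("pics/top0.png")).sum(2)
print("diff pots a,b,tool:",[int((d[r]>60).sum()) for r in (np.s_[297:347,263:315],np.s_[297:347,428:482],np.s_[177:197,312:412])])
E
```

```text
[[0.595 0.091 0.085]
 [0.596 0.067 0.085]
 [0.623 0.092 0.085]
 [0.57  0.09  0.085]]
[0.595 0.119 0.079] F [-0.2  0.1 -0.5]
[0.595 0.165 0.079] F [ 0.4  0.1 -0.1]
40.6333
diff pots a,b,tool: [0, 0, 0]
```

View pics/c6.png

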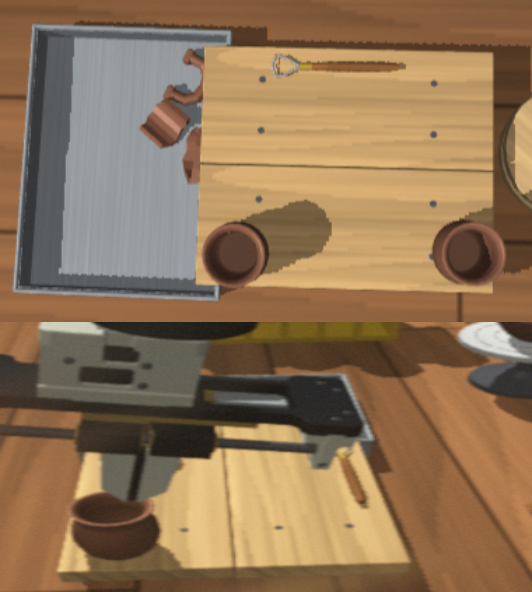

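All three scraps are in the tray, lower than the board top (its edge hides part of two of them), and the pots and tool haven't moved. Handing in.

```bash
python3 -c "
from bench import manip
manip.hand_in(); print(manip.current_clock())"
```

```text
the job is handed in; nothing more can be done
the job is handed in; nothing more can be done
```

All three clay scraps are in the steel tray. I swept each one off the +y end of the board with the closed fingertips, tilted 10° so the gripper body cleared the beakers. None was picked up.

- **Handle and foot:** each went off in one sweep.
- **Wall scrap:** I first pushed it away from the robot to clear the beaker at the tray end. It then slipped round the fingers and stopped at the end of the board, so it took a second, re-centred sweep.

**Last checks:**
- The final top picture shows the board clear of scraps. The handle and foot are partly hidden by the board's end.
- No pixels changed beyond the threshold around either beaker or the trimming tool, compared with the first picture.
- The clock stood at about 41 s just before hand-in.
- Forces were read only at the end of each sweep leg, and the largest component was about 5 N.
- The final side picture shows little of the tray because the gripper is in the way, so that the scraps are in the tray rests on the top camera alone.

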